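# Open a dial padlock and hold it up

### The arm

A 7-joint arm with a two-finger parallel gripper is mounted at the origin on a cart in front of the work surface, level with it; the furniture and walls round the work are solid. World frame = base frame: x ahead of the robot, y to its left, z up, the work surface at z = 0. Lengths are in m, angles in rad, forces in N, time in s.
With the tool pointing down it reaches from about 0.425 to 0.925 m from the base axis. Payload 6.8 kg.
Tool frame: the origin (TCP) lies midway between the tips of the shut fingers; the grasp point (between the pads) lies 19 mm behind it; y points along the fingers, x is the direction in which the jaws open and shut, and the axes are right-handed (so a half turn about y gives the same grasp; the last joint's range is limited). The gripper opens to 85 mm and grips with 20 to 120 N. Pads are 22 mm wide; open, the fingers measure 114 mm over their backs; the gripper's body (76 mm by 85 mm) begins 54 mm behind the grasp point. The pads swing forward as they close: fully open they stand 13 mm farther back than shut.
Start: joints at [-1.233, 0.477, 0.022, 1.555, -0.011, 1.109, -0.083], TCP at [0.291, 0.609, 0.231] pointing down, gripper open.
Joint ranges: [-2.96, 2.96], [-0.34, 2.1], [-1.41, 1.46], [0.24, 2.44], [-1.37, 4.51], [0.17, 1.92], [-2.96, 2.96]. Speed limits (rad/s): [2.39, 2.39, 3.14, 3.14, 3.14, 3.14, 3.14].

### API

Orientations are given as a rotation vector (axis times angle).
In Python, from bench import bot gives the robot as it stands.
- The arm moves only by the tool drive_tool, never from a script. Its argument "deltas" is a list of rows, each a list of 5 numbers: the opening, from 0 (shut) to 1 (fully open), then the shift along the world's x, y, z in m, then the turn about the world's z in degrees. In form: [[jaw, x, y, z, turn], ...]. A call has exactly 5 rows; each row shifts and turns the pose as measured when the row begins; what a row does not reach is not made up. A row lasts 1/12 s, in which the tool goes at most 41.7 mm and 7.16 degrees, less where a joint would pass 70% of its speed; a pose out of reach is approached as far as the arm can. A call is refused whole if a number of a shift passes 0.0417 or a number of a turn 7.16, either way. A call with a gripper value outside its range is refused whole. The fingers move at their own pace and stop on an object; "grip_force" is the grip in N (left out, the last holds). Time passes only in rows, so rows that do not move let the fingers close, or fill a call up. It gives the time, the measured TCP pose, the force and the opening at its end, in the units of the state.
- bot.observe(): the state, without advancing time (a new reading comes with each control period).
- bot.camera(name): name is "side" or "top" or "wrist"; returns a dict with "color" (420x560x3 uint8, red, green, blue), "fx", "fy", "cx", "cy" (pixels), "world_to_cam" (4x4, takes a point from world to camera coordinates). Camera axes: x right, y up, looking along -z (the intrinsics and any distortion apply to the point x, -y, -z); pixel columns grow to the right and rows downward; lengths in m; the calibration is good to about 2 mm. A picture is of the moment at which its call begins. There is no depth.
- bot.hand_in(): hands the job in, once; it reports no verdict.
Trained networks look in a picture, given as the dict that the camera call returned (one of the last four; its "shot" number tells which), for a name from the list of things; names that differ only in an ending like _2 or _b are one class to them, and where a whole thing is asked for, a point or a joint stands for the part that bears it (a point fixed in the world has none). Each returns a list of dicts, best first, with "score" (0 to 1); they miss things now and then, are a little off and sometimes report something else, mostly with a low value. They report only what shows in the picture. A call takes as long as a camera call. They do not tell look-alikes from the thing itself.
- bot.find_in(picture, thing): "centre" ([column, row] in pixels, amid what is visible of it).
- bot.outline_of(picture, thing): "mask" (420x560 bool, what is visible of it) and "centre" ([column, row] in pixels, amid what is visible of it).
The state is a dict: "time_s": time; "joint_positions": joint angles; "joint_vel": joint speeds; "joint_torque": joint torques, N m; "tool_pos": TCP position; "tcp_rot": TCP orientation; "force": force on the tool from outside, world axes, zero at the start; "wrist_torque": the same for the moment, N m; "width": finger opening in m.
Only numpy, scipy, OpenCV 4.12 (cv2) and the standard library are available. Lean on these libraries where they do the work, as an engineer would, in place of code of your own. Each camera call takes 0.05 s, during which the arm holds its last target. There are 200 camera calls.

### The job

The brass dial padlock stands a little proud in its aluminium holder: press it straight down until the blue cradle plate is fully home and stays there. With the lock still in the holder, turn its black dial, click by click, until the white stripe points at the red mark beside the shackle, and pull the steel shackle out to its stop. Then lift the opened lock out of the holder and finish while still holding it in the gripper, motionless, about 20 cm above the bench, dial upward and level, shackle still open and dial still on the mark; do not disturb the things standing around it.

Things in the scene. Friction and masses are not known exactly. Their poses are not given: they have to be found in the camera images.
- holder: Fixed aluminium holder, base plate 110 x 90 x 6 mm. Origin on the bench surface, under the middle of the lock's body; +x points from the shackle end to the back wall. Low walls enclose the lock's corners with 2 mm clearance: at the rear for x over 19 mm (top 31 mm above the bench), in front for x = -32 to -20 mm (top 18 mm). Between, both long sides of the lock are open for fingers down to the plate.
- tongue (a point): Middle of the top edge of the holder's steel hasp tongue, 24 mm wide (y), 5 mm thick (x), 29 mm above the bench. It stands between the shackle legs, close in front of the lock body, and stops the body when the shackle is pulled.
- cradle (a joint): Blue cradle plate under the lock; 0 = raised as at the start, 0.007 m = pressed fully home (lock 7 mm lower). It has no spring: stiff friction carries the lock's weight, about 6 N of extra push from above moves it (pushing on top of the dial bar will do), and it stays where it is left.
- lock: Brass padlock lying on its back in the holder, loose, about 0.35 kg in all. Body 64 (x) x 54 (y) x 30 (z) mm; origin at the centre of its underside, z up through the dial, shackle towards -x. The underside is 17 mm above the bench at the start, 10 mm when pressed home. The body can be held by its long sides (54 mm apart).
- red_mark (a point): Red index mark on the top face of the lock body, at its -x edge, between dial and shackle, 28 mm from the dial's axis.
- dial_grip (a point): On the dial's upright axis (middle of the lock body), 45 mm above the lock's underside, inside the grip bar. Black disc 47 mm across on the body (its top 33.5 mm above the underside) with an upright grip bar 40 mm long, 12 mm wide, 20 mm tall (top 53 mm above the underside). The white stripe is on one half of the bar's top and on that end of the bar.
- dial (a joint): Dial angle, rad, growing counter-clockwise from above. The bar's white stripe points along the lock's -x axis turned by this angle about its z: to the red mark at 0 and at 6.283 (a full turn, same place), where alone the shackle comes out (tolerance 0.13). A notch clicks every 0.628 rad (ten a turn); about 0.1 Nm turns it. Stops at -0.9 and 7.18; it may be turned either way round.
- shackle_crown (a point): Middle of the shackle's crown: a straight 22 mm of the 9 mm round steel bar, parallel to the lock's y, 84 mm from the lock's middle along its -x when shut, 15 mm above its underside. Legs at y = -20 and 20 mm: 31 mm clear between them; 40 mm clear between crown and hasp tongue when shut. Moves with the shackle.
- shackle (a joint): How far the shackle is pulled out along the lock's -x axis, m: 0 shut, 0.020 at its stop. About 3 N of friction to pull; it moves only about 1 mm while the dial is off the mark, and stays where it is left.
- heatsink: Silver finned heatsink 40 x 40 x 18 mm, loose bystander; origin at the centre of its underside.
- tape_roll: Yellow roll of tape, 89 mm across, 18 mm high, loose bystander; origin at the centre of its underside.
- glue_bottle: White and orange glue bottle, 31 mm across, 82 mm tall, upright, loose bystander; origin at the centre of its underside.
- power_brick: Black power brick 44 x 99 x 30 mm, loose bystander; origin at the centre of its underside.
There are look-alikes about, which are no part of the job. There is more than one size of the lock; the job needs the larger.

How it is judged:
By the outcome, as a careful person would: the job done as asked, in the order asked, and still so for the second after the job is handed in, while the arm keeps its last pose, push and grip.
It also fails if it takes over 72 s, if anything falls off the work surface, if the arm or the gripper's body presses on something with over 40 N, if the wrist force passes 120 N, or if a joint passes its speed limit or range.

## Working session

There is one attempt and no reset: what is moved stays moved. The work goes in short steps, Python scripts to look and compute and a tool call to move; the robot and the scene stay as the last step left them, time stands still between calls to the robot, and variables do not carry over. Pictures are saved under pics/ and viewed, about 8 in all and at most 12, crops included, and the job is handed in when it is done.

Besides the shell and the picture viewer there is one more tool, called as name(argument=value, ...) on one line, values as JSON. drive_tool: Moves the arm, as the interface text tells. Its arguments: {"type":"object","properties":{"deltas":{"type":"array"},"grip_force":{"type":"number"}},"required":["deltas"]}

```bash
mkdir -p pics; ls; cat > h.py <<'E'
from bench import bot
import numpy as np, cv2
def ray(p,px):
    # returns camera origin and direction in world
    W=np.array(p["world_to_cam"]);R=W[:3,:3];t=W[:3,3]
    d=np.array([(px[0]-p["cx"])/p["fx"],-(px[1]-p["cy"])/p["fy"],-1.0])
    return -R.T@t, R.T@d
def at_z(p,px,z):
    o,d=ray(p,px); return o+d*(z-o[2])/d[2]
def proj(p,X):
    W=np.array(p["world_to_cam"]);c=W[:3,:3]@np.array(X)+W[:3,3]
    return np.array([p["cx"]+p["fx"]*c[0]/-c[2], p["cy"]-p["fy"]*c[1]/-c[2]])
def save(p,name,crop=None,scale=1):
    im=p["color"][...,::-1]
    if crop: x0,y0,x1,y1=crop; im=im[y0:y1,x0:x1]
    cv2.imwrite("pics/"+name,cv2.resize(im,None,fx=scale,fy=scale,interpolation=cv2.INTER_CUBIC))
E
python3 - <<'E'
from h import *
s=bot.observe();print({k:np.round(v,3) for k,v in s.items()})
P={n:bot.camera(n) for n in("side","top")}
print({k:v for k,v in P["top"].items() if k!="color"}); print([k for k in P["side"]])
ims=[P[n]["color"][...,::-1] for n in P]
cv2.imwrite("pics/a.png",cv2.resize(np.hstack(ims),(800,300)))
save(P["top"],"top.png",None,1.42)
for n in P:
  for t in ["lock","dial_grip","red_mark","shackle_crown","holder","tongue","heatsink","tape_roll","glue_bottle","power_brick"]:
    print(n,t,[(np.round(f["centre"]),round(f["score"],2), np.round(at_z(P[n],f["centre"],0.04)[:2],3)) for f in bot.find_in(P[n],t)][:4])
E
```

```text
pics
{'time_s': np.float64(0.0), 'joint_positions': array([-1.233,  0.478,  0.022,  1.556, -0.012,  1.109, -0.083]), 'joint_vel': array([-0.   , -0.001, -0.   , -0.   ,  0.   , -0.001, -0.001]), 'joint_torque': array([-0.0000e+00, -5.9646e+01,  1.6080e+00, -2.8119e+01,  1.2000e-02,
        9.0000e-03,  0.0000e+00]), 'tool_pos': array([0.291, 0.608, 0.23 ]), 'tcp_rot': array([-1.389, -0.874,  0.876]), 'force': array([ 0.465, -0.469, -0.264]), 'wrist_torque': array([ 0.04 , -0.002,  0.074]), 'width': np.float64(0.086)}
{'fx': 458.7629560129457, 'fy': 458.7629560129457, 'cx': 271.29837151582456, 'cy': 209.5320116053246, 'world_to_cam': array([[ 0.01171071, -0.99983499, -0.01388708,  0.01634828],
       [ 0.98214265,  0.00889329,  0.18792746, -0.50237807],
       [-0.18777295, -0.01583986,  0.98208473, -1.10408473],
       [ 0.        ,  0.        ,  0.        ,  1.        ]]), 'shot': 2}
['color', 'fx', 'fy', 'cx', 'cy', 'world_to_cam', 'shot']
side lock [(array([248., 202.]), 0.88, array([ 0.589, -0.031])), (array([296., 226.]), 0.8, array([0.435, 0.082]))]
side dial_grip [(array([298.
[... 1200 characters left out ...]
), 0.49, array([0.464, 0.066]))]
top holder [(array([284., 169.]), 0.77, array([ 0.609, -0.009])), (array([297., 179.]), 0.7, array([ 0.584, -0.043])), (array([305., 192.]), 0.17, array([ 0.55 , -0.063]))]
top tongue [(array([284., 173.]), 0.76, array([ 0.6  , -0.009])), (array([163., 248.]), 0.44, array([0.402, 0.292]))]
top heatsink [(array([201., 220.]), 0.47, array([0.476, 0.198]))]
top tape_roll [(array([158., 187.]), 0.78, array([0.56 , 0.313])), (array([201., 222.]), 0.34, array([0.471, 0.198]))]
top glue_bottle [(array([163., 250.]), 0.57, array([0.399, 0.292]))]
top power_brick [(array([160., 249.]), 0.74, array([0.4  , 0.298])), (array([379., 239.]), 0.57, array([ 0.431, -0.247]))]
```

View pics/top.png

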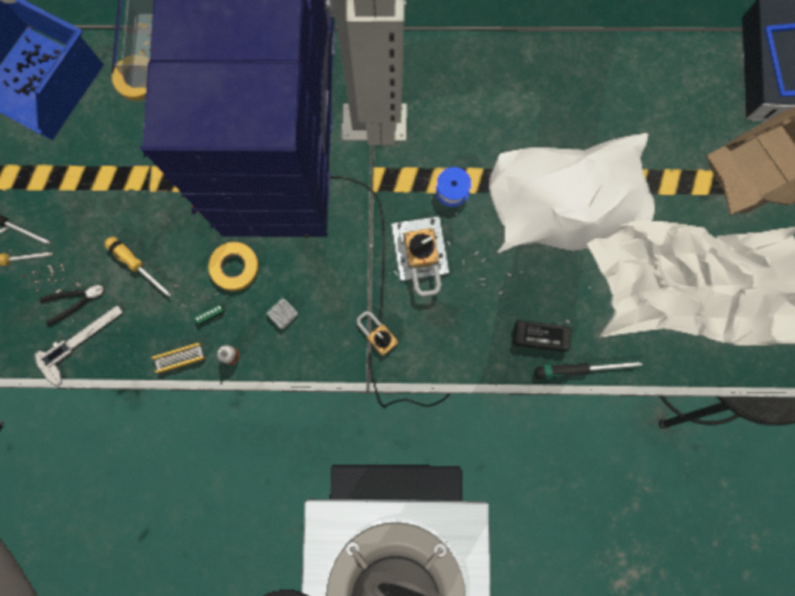

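The picture shows two dial padlocks. One is in the aluminium holder at about (298,176) in camera pixels, with its shackle towards the robot. A smaller one lies loose at (264,235). The one in the holder is the larger and fits the description. I'll check it in a crop and measure it.

```bash
python3 - <<'E'
from h import *
from scipy.spatial.transform import Rotation as Ro
s=bot.observe();print(np.round(Ro.from_rotvec(s["tcp_rot"]).as_matrix(),3))
p=bot.camera("top");q=bot.camera("side")
a=cv2.resize(p["color"][145:225,260:340],(400,400),interpolation=cv2.INTER_CUBIC)
b=cv2.resize(q["color"][160:240,200:280],(400,400),interpolation=cv2.INTER_CUBIC)
cv2.imwrite("pics/crop.png",np.hstack([a,b])[...,::-1])
for n,P in(("top",p),("side",q)):
  for t in("lock","holder"):
    for f in bot.outline_of(P,t)[:2]:
      m=f["mask"].astype(np.uint8);c=max(cv2.findContours(m,0,2)[0],key=cv2.contourArea)
      print(n,t,round(f["score"],2),np.round(f["centre"]),cv2.minAreaRect(c), m.sum())
print(proj(q,[.59,-.045,.03]),ray(q,[248,202]))
E
```

```text
[[ 0.431 -0.    -0.902]
 [ 0.902  0.     0.431]
 [ 0.    -1.     0.   ]]
top lock 0.73 [297. 181.] ((298.189208984375, 184.63514709472656), (46.68931198120117, 21.536266326904297), 80.53767395019531) 730
top lock 0.54 [266. 236.] ((264.65570068359375, 233.286865234375), (32.265296936035156, 14.7242431640625), 50.194427490234375) 333
top holder 0.6 [201. 222.] ((198.50003051757812, 220.50003051757812), (15.55634880065918, 15.55634880065918), 45.0) 250
top holder 0.55 [285. 177.] ((295.63653564453125, 174.5310821533203), (40.550270080566406, 34.67567825317383), 81.02737426757812) 799
side lock 0.75 [247. 203.] ((253.80001831054688, 203.59999084472656), (39.84469223022461, 21.50348663330078), 18.43494987487793) 444
side holder 0.59 [237. 211.] ((242.5, 211.5), (19.0, 39.0), 90.0) 485
side holder 0.31 [228. 285.] ((226.0, 283.0), (30.0, 38.0), 90.0) 931
[248.90354136 202.85263655] (array([0.27905235, 1.22188393, 0.71378337]), array([ 0.21325906, -0.86185926, -0.46339914]))
```

View pics/crop.png

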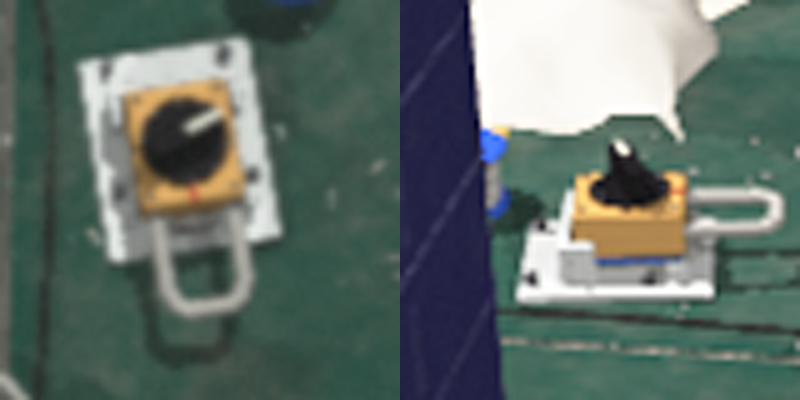

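The crop confirms it: the brass lock is in the holder on its blue plate. The dial axis is near (297,174) in top-camera pixels, the stripe points up and to the right, the red mark is at (299,183), and the yaw is about +9°. Next I'll move above it.

drive_tool(deltas=[[1, 0.012, -0.034, 0, -1.4], [1, 0.012, -0.034, 0, -1.4], [1, 0.012, -0.034, 0, -1.4], [1, 0.012, -0.034, 0, -1.4], [1, 0.012, -0.034, 0, -1.4]])

```text
time_s: 1.82
tool_pos: [0.3452, 0.442, 0.2301]
tcp_rot: [-1.416, -0.789, 0.788]
force: [0.7, 0.3, 0.7]
width: 0.0852
```

drive_tool(deltas=[[1, 0.012, -0.034, 0, -1.4], [1, 0.012, -0.034, 0, -1.4], [1, 0.012, -0.034, 0, -1.4], [1, 0.012, -0.034, 0, -1.4], [1, 0.012, -0.034, 0, -1.4]])

```text
time_s: 2.23
tool_pos: [0.4068, 0.2636, 0.2312]
tcp_rot: [-1.45, -0.694, 0.688]
force: [0.5, -0.2, -0.7]
width: 0.0854
```

drive_tool(deltas=[[1, 0.013, -0.034, 0, -1.4], [1, 0.013, -0.034, 0, -1.4], [1, 0.013, -0.034, 0, -1.4], [1, 0.013, -0.034, 0, -1.4], [1, 0.013, -0.034, 0, -1.4]])

```text
time_s: 2.65
tool_pos: [0.4735, 0.0849, 0.2332]
tcp_rot: [-1.479, -0.599, 0.585]
force: [0.2, 0.5, -0.2]
width: 0.0857
```

drive_tool(deltas=[[1, 0.013, -0.034, 0, -1.4], [1, 0.013, -0.034, 0, -1.4], [1, 0.013, -0.034, 0, -1.4], [1, 0.013, -0.034, 0, -1.4], [1, 0.013, -0.034, 0, -1.4]])

```text
time_s: 3.07
tool_pos: [0.5407, -0.0941, 0.2354]
tcp_rot: [-1.505, -0.505, 0.482]
force: [1.2, 1.0, 0.0]
width: 0.0854
```

```bash
python3 - <<'E'
from h import *
from scipy.spatial.transform import Rotation as Ro
w=bot.camera("wrist"); save(w,"w1.png")
s=bot.observe();print(s["time_s"],s["tool_pos"],np.round(Ro.from_rotvec(s["tcp_rot"]).as_matrix(),3),np.round(s["joint_positions"],2))
print(proj(w,s["tool_pos"]))
Z={"lock":.047,"dial_grip":.062,"red_mark":.047,"shackle_crown":.032,"tongue":.029,"holder":0.006}
for t in Z:
    print(t,[(np.round(f["centre"]),round(f["score"],2), np.round(at_z(w,f["centre"],Z[t])[:2],4)) for f in bot.find_in(w,t)][:3])
E
```

```text
3.1167 [ 0.54231471 -0.1027714   0.23610305] [[ 0.813  0.014 -0.582]
 [ 0.582  0.007  0.813]
 [ 0.016 -1.    -0.002]] [-0.32  0.28  0.49  1.88 -0.17  1.    0.86]
[266.90598937 287.06523523]
lock [(array([346., 162.]), 0.76, array([ 0.5855, -0.0413])), (array([262.,   9.]), 0.59, array([0.4495, 0.0156]))]
dial_grip [(array([254.,   3.]), 0.56, array([0.4448, 0.0134])), (array([299., 117.]), 0.45, array([ 0.5253, -0.0349]))]
red_mark [(array([262.,  11.]), 0.7, array([0.451 , 0.0148])), (array([346., 162.]), 0.69, array([ 0.5858, -0.0415]))]
shackle_crown [(array([298.,   7.]), 0.81, array([0.4711, 0.0383])), (array([284., 124.]), 0.55, array([ 0.5201, -0.0477]))]
tongue [(array([364., 141.]), 0.84, array([ 0.5913, -0.0155]))]
holder [(array([367., 140.]), 0.72, array([ 0.5992, -0.0118]))]
```

View pics/w1.png

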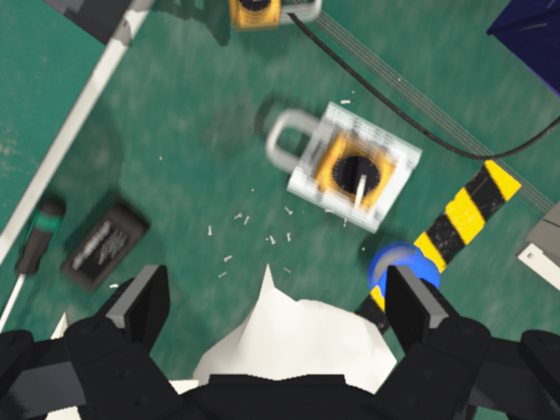

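The large lock's dial is at (357,173), its shackle at (285,140) and the tongue at (364,141)?, while the small lock sits at (255,5). The image is slightly blurred by motion. I'll centre over the large lock and settle.

drive_tool(deltas=[[1, 0.022, 0.028, -0.015, 0], [1, 0.022, 0.028, -0.015, 0], [1, 0, 0, 0, 0], [1, 0, 0, 0, 0], [1, 0, 0, 0, 0]])

```text
time_s: 3.83
tool_pos: [0.5842, -0.0254, 0.2047]
tcp_rot: [-1.499, -0.516, 0.491]
force: [0.4, -0.9, 0.8]
width: 0.0854
```

```bash
python3 - <<'E'
from h import *
from scipy.spatial.transform import Rotation as Ro
w=bot.camera("wrist"); save(w,"w2.png",(140,60,420,270),2.8)
s=bot.observe();print(s["time_s"],s["tool_pos"],np.round(Ro.from_rotvec(s["tcp_rot"]).as_matrix(),3))
print(proj(w,s["tool_pos"]))
# predicted overlay for nominal pose
yaw=np.radians(9);c=np.array([.588,-.046,0])
R=Ro.from_euler("z",yaw).as_matrix()
for n,X in {"dial top":[0,0,.070],"mark":[-.028,0,.047],"crown":[-.084,0,.032],"tongue":[-.037,0,.029]}.items(): print(n,proj(w,c+R@X))
Z={"lock":.047,"dial_grip":.062,"red_mark":.047,"shackle_crown":.032,"tongue":.029,"holder":0.006}
for t in Z:
    print(t,[(np.round(f["centre"]),round(f["score"],2), np.round(at_z(w,f["centre"],Z[t])[:2],4)) for f in bot.find_in(w,t)][:3])
E
```

```text
3.8833 [ 0.5840225  -0.02593554  0.20491232] [[ 0.8    0.011 -0.6  ]
 [ 0.6    0.017  0.8  ]
 [ 0.019 -1.     0.007]]
[274.46494394 270.39870188]
dial top [261.17403767 216.83145101]
mark [232.47445547 194.12467936]
crown [176.04435848 160.87142165]
tongue [225.37514653 184.72437869]
lock [(array([264., 200.]), 0.86, array([ 0.5847, -0.0381])), (array([171.,  23.]), 0.81, array([0.4475, 0.0306]))]
dial_grip [(array([160.,  18.]), 0.82, array([0.4443, 0.0287]))]
red_mark [(array([171.,  22.]), 0.9, array([0.4474, 0.0308])), (array([264., 202.]), 0.65, array([ 0.5859, -0.0397]))]
shackle_crown [(array([216., 157.]), 0.95, array([ 0.5313, -0.0355])), (array([230.,  23.]), 0.61, array([0.4797, 0.0587])), (array([277., 212.]), 0.43, array([ 0.6033, -0.0434]))]
tongue [(array([303., 183.]), 0.88, array([ 0.6059, -0.0088]))]
holder [(array([302., 183.]), 0.88, array([ 0.6099, -0.0124]))]
```

View pics/w2.png

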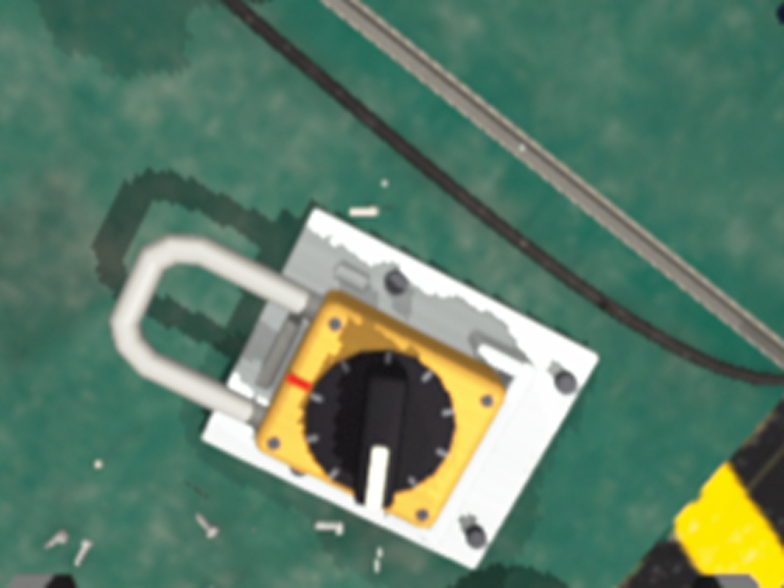

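The lock is clear in this crop. The disc centre is at (380,425), the red mark at (299,383) and the crown at (125,320). The stripe points down to (376,500), which is three ticks counter-clockwise from the mark, so the dial is at 108° and needs −108°. Next I'll fit the pose.

```bash
python3 - <<'E'
from h import *
w=bot.camera("wrist")
px=lambda a:np.array(a)/2.8+[140,60]
Z=lambda a,z:at_z(w,px(a),z)[:2]
pl=[Z(a,.006) for a in[(315,207),(598,357),(475,568),(203,437)]]
dx=(pl[1]-pl[0]+pl[2]-pl[3])/2;dy=(pl[0]-pl[3]+pl[1]-pl[2])/2
yaw=np.degrees(np.arctan2(dx[1],dx[0]));print("plate",np.mean(pl,0),np.linalg.norm(dx),np.linalg.norm(dy),yaw,np.degrees(np.arctan2(-dy[0],dy[1])))
sc=[Z(a,.047) for a in[(334,325),(487,400),(421,515),(273,443)]];print("screws",np.mean(sc,0))
d=(sc[1]-sc[0]+sc[2]-sc[3]);print("yaw",np.degrees(np.arctan2(d[1],d[0])))
print("disc",Z((380,424),.0505))
m=Z((299,383),.047);cr=Z((125,320),.032);D=np.mean(sc,0);
for v in(m,cr): print(v,np.linalg.norm(v-D),np.degrees(np.arctan2(*(D-v)[::-1])))
a,b=Z((380,447),.070),Z((386,370),.070);e=a-b;print("bar yaw",np.degrees(np.arctan2(e[1],e[0])))
# check with top camera
t=bot.camera("top");print("top disc",at_z(t,[260+185/5,145+140/5],.055))
E
```

```text
plate [ 0.60706889 -0.04182033] 0.10966652997974315 0.08918072329917043 8.841723884831218 9.463308398745488
screws [ 0.59901899 -0.04381114]
yaw 9.358003088843915
disc [ 0.59892187 -0.04333744]
[ 0.57186767 -0.04829752] 0.027519478639913372 9.382559461169524
[ 0.51764085 -0.06765564] 0.08479954658999263 16.33104281447765
bar yaw -57.6378648686989
top disc [ 0.59552433 -0.04250444  0.055     ]
```

drive_tool(deltas=[[0.5, 0.007, -0.009, -0.03, -5], [0.5, 0.007, -0.009, -0.03, -4.5], [0.5, 0, 0, -0.025, 0], [0.5, 0, 0, 0, 0], [0.5, 0, 0, 0, 0]])

```text
time_s: 4.7
tool_pos: [0.6011, -0.0478, 0.1208]
tcp_rot: [-1.531, -0.384, 0.345]
force: [0.7, -0.6, -0.3]
width: 0.0424
```

```bash
cat > st.py <<'E'
from h import *
from scipy.spatial.transform import Rotation as Ro
s=bot.observe();M=Ro.from_rotvec(s["tcp_rot"]).as_matrix()
print(round(s["time_s"],2),np.round(s["tool_pos"],4),"yaw",round(np.degrees(np.arctan2(M[1,0],M[0,0])),1),"tilt z of x,z:",np.round(M[2,[0,2]],3),"F",np.round(s["force"],1),"T",np.round(s["wrist_torque"],2),"w",round(s["width"],4))
E
python3 st.py
```

```text
4.7 [ 0.6011 -0.0478  0.1208] yaw 26.7 tilt z of x,z: [0.026 0.003] F [ 0.7 -0.6 -0.3] T [-0.05  0.01 -0.03] w 0.0424
```

drive_tool(deltas=[[0.5, -0.002, 0.002, -0.02, 0], [0.5, -0.001, 0.002, -0.02, 0.5], [0.5, 0, 0, -0.015, 0], [0.5, 0, 0, -0.008, 0], [0.5, 0, 0, 0, 0]])

```text
time_s: 5.12
tool_pos: [0.6025, -0.0434, 0.0636]
tcp_rot: [-1.53, -0.401, 0.345]
force: [-0.6, 0.4, 0.3]
width: 0.0429
```

```bash
python3 st.py; python3 - <<'E'
from h import *
p=bot.camera("wrist");q=bot.camera("side")
a=cv2.resize(p["color"][120:320,160:400],(480,400),interpolation=cv2.INTER_CUBIC)
b=cv2.resize(q["color"][160:240,205:269],(320,400),interpolation=cv2.INTER_CUBIC)
cv2.imwrite("pics/c3.png",np.hstack([a,b])[...,::-1])
E
```

```text
5.12 [ 0.6025 -0.0434  0.0636] yaw 27.3 tilt z of x,z: [ 0.036 -0.001] F [-0.6  0.4  0.3] T [-0.04  0.09 -0.08] w 0.0429
```

View pics/c3.png

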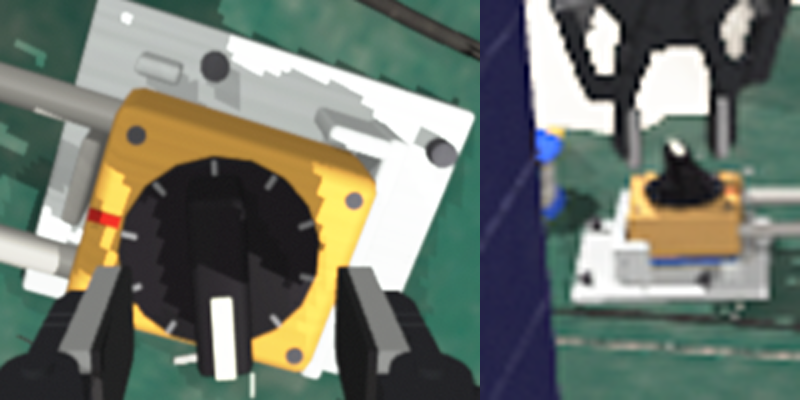

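The jaws straddle the bar and sit about 3 mm too far along +x. I'll correct that, descend and close.

drive_tool(deltas=[[0.5, -0.003, 0, -0.006, 0], [0.5, -0.001, 0, -0.003, 0], [0.1, 0, 0, 0, 0], [0.1, 0, 0, 0, 0], [0.05, 0, 0, 0, 0]], grip_force=40)

```text
time_s: 5.63
tool_pos: [0.6015, -0.0441, 0.0595]
tcp_rot: [-1.532, -0.407, 0.339]
force: [-0.5, -0.3, -0.5]
width: 0.0106
```

drive_tool(deltas=[[0, 0, 0, 0, 0], [0, 0, 0, 0, 0], [0, 0, 0, 0, 0], [0, 0, 0, 0, 0], [0, 0, 0, 0, 0]])

```text
time_s: 6.05
tool_pos: [0.6013, -0.0441, 0.0596]
tcp_rot: [-1.532, -0.407, 0.339]
force: [-0.6, -0.5, -0.5]
width: 0.011
```

```bash
python3 st.py
```

```text
6.05 [ 0.6013 -0.0441  0.0596] yaw 27.3 tilt z of x,z: [ 0.043 -0.004] F [-0.6 -0.5 -0.5] T [-0.01  0.16 -0.  ] w 0.011
```

drive_tool(deltas=[[0, 0, 0, -0.006, 0], [0, 0, 0, -0.006, 0], [0, 0, 0, -0.006, 0], [0, 0, 0, -0.006, 0], [0, 0, 0, -0.006, 0]])

```text
time_s: 6.47
tool_pos: [0.604, -0.0467, 0.0477]
tcp_rot: [-1.524, -0.409, 0.332]
force: [-27.3, 3.9, 75.2]
width: 0.0107
```

```bash
python3 st.py
```

```text
6.47 [ 0.604  -0.0467  0.0477] yaw 27.1 tilt z of x,z: [0.051 0.002] F [-27.3   3.9  75.2] T [1.34 6.   0.38] w 0.0107
```

drive_tool(deltas=[[0, -0.001, 0.001, 0.002, 0], [0, -0.001, 0.001, 0.001, 0], [0, 0, 0, 0, 0], [0, 0, 0, 0, 0], [0, 0, 0, 0, 0]])

```text
time_s: 6.88
tool_pos: [0.6013, -0.0452, 0.0532]
tcp_rot: [-1.523, -0.409, 0.33]
force: [1.2, -0.5, -2.0]
width: 0.0112
```

```bash
python3 st.py
```

```text
6.88 [ 0.6013 -0.0452  0.0532] yaw 27.1 tilt z of x,z: [0.053 0.003] F [ 1.2 -0.5 -2. ] T [-0.18 -0.02 -0.  ] w 0.0112
```

drive_tool(deltas=[[0.4, 0, 0, 0, 0], [0.4, 0, 0, 0, 0], [0.4, 0, 0, 0, 0], [0.4, -0.002, 0.001, 0, 0], [0.4, 0, 0, 0, 0]])

```text
time_s: 7.3
tool_pos: [0.5996, -0.0437, 0.0515]
tcp_rot: [-1.523, -0.409, 0.331]
force: [-0.0, 0.1, -0.2]
width: 0.0343
```

```bash
python3 st.py; python3 - <<'E'
from h import *
p=bot.camera("wrist");q=bot.camera("side")
a=cv2.resize(p["color"][120:320,160:400],(480,400),interpolation=cv2.INTER_CUBIC)
b=cv2.resize(q["color"][175:225,220:260],(320,400),interpolation=cv2.INTER_CUBIC)
cv2.imwrite("pics/c4.png",np.hstack([a,b])[...,::-1])
E
```

```text
7.3 [ 0.5996 -0.0437  0.0515] yaw 27.1 tilt z of x,z: [0.051 0.003] F [-0.   0.1 -0.2] T [-0.03  0.03 -0.02] w 0.0343
```

View pics/c4.png

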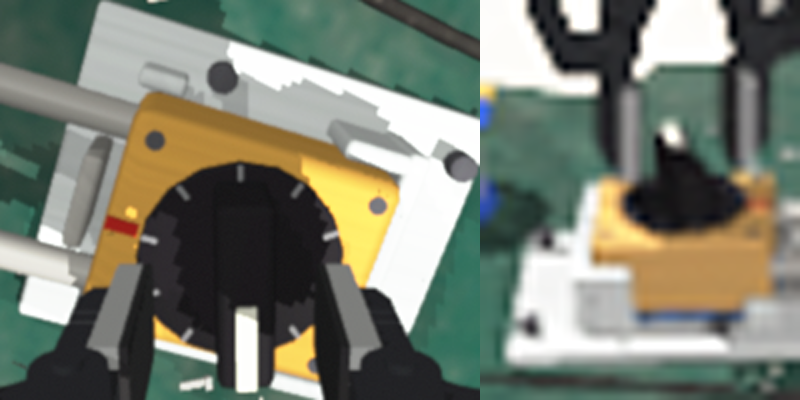

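```bash
python3 - <<'E'
from h import *
from scipy.optimize import brentq
w=bot.camera("wrist")
S=.0  # reference separation from the first fit
ref=None
a,b=[np.array(v)/2+[160,120] for v in((155,140),(377,205))]
f=lambda z:np.linalg.norm(at_z(w,a,z)-at_z(w,b,z))
for z in(.036,.040,.044,.047,.05):print(z,f(z),at_z(w,a,z)[:2],at_z(w,b,z)[:2])
print("cam z",ray(w,a)[0])
# projected mark/disc edges
from scipy.spatial.transform import Rotation as Ro
R=Ro.from_euler("z",9.3,degrees=True).as_matrix()
for dz in(.010,.017):
  for X in([-.028,0,.030],[-.031,.0,.03],[0,0,.053],[0,.027,.03],[0.032,.027,.03]):
    p=proj(w,R@np.array(X)+[.598,-.0435,dz]);print(dz,X,np.round((p-[160,120])*2))
E
```

```text
0.036 0.05350638570170686 [ 0.57115516 -0.0230498 ] [ 0.62392786 -0.0142194 ]
0.04 0.05215937813924715 [ 0.57092457 -0.02208832] [ 0.62236873 -0.01348022]
0.044 0.050812370576787315 [ 0.57069397 -0.02112684] [ 0.6208096  -0.01274105]
0.047 0.04980211490494248 [ 0.57052103 -0.02040573] [ 0.61964025 -0.01218667]
0.05 0.04879185923309774 [ 0.57034808 -0.01968462] [ 0.6184709  -0.01163228]
cam z [0.56199538 0.01514242 0.19488964]
0.01 [-0.028, 0, 0.03] [103. 239.]
0.01 [-0.031, 0.0, 0.03] [ 90. 236.]
0.01 [0, 0, 0.053] [226. 319.]
0.01 [0, 0.027, 0.03] [258. 164.]
0.01 [0.032, 0.027, 0.03] [392. 203.]
0.017 [-0.028, 0, 0.03] [ 99. 251.]
0.017 [-0.031, 0.0, 0.03] [ 86. 247.]
0.017 [0, 0, 0.053] [227. 336.]
0.017 [0, 0.027, 0.03] [261. 173.]
0.017 [0.032, 0.027, 0.03] [400. 214.]
```

The screw spacing fits a top face at z ≈ 40 mm, so the cradle is home. I'll regrip lower and turn the first notch.

drive_tool(deltas=[[0.4, 0, 0.001, -0.004, 0], [0.2, 0, 0, -0.002, 0], [0, 0, 0, 0, 0], [0, 0, 0, 0, 0], [0, 0, 0, 0, 0]], grip_force=30)

```text
time_s: 7.87
tool_pos: [0.6005, -0.043, 0.0459]
tcp_rot: [-1.523, -0.41, 0.33]
force: [-0.8, 0.3, 3.6]
width: 0.0111
```

drive_tool(deltas=[[0, 0, 0, 0, -4], [0, 0, 0, 0, -7], [0, 0, 0, 0, -7], [0, 0, 0, 0, -7], [0, 0, 0, 0, -7]])

```text
time_s: 8.28
tool_pos: [0.5979, -0.0436, 0.046]
tcp_rot: [-1.566, 0.04, -0.118]
force: [-1.8, 0.3, 1.6]
width: 0.0113
```

```bash
python3 st.py
```

```text
8.28 [ 0.5979 -0.0436  0.046 ] yaw -5.8 tilt z of x,z: [0.049 0.006] F [-1.8  0.3  1.6] T [ 0.12  0.55 -0.04] w 0.0113
```

drive_tool(deltas=[[0, 0, 0, 0, -7], [0, 0, 0, 0, -7], [0, 0, 0, 0, -7], [0, 0, 0, 0, -7], [0, 0, 0, 0, -7]])

```text
time_s: 8.7
tool_pos: [0.5951, -0.0423, 0.0459]
tcp_rot: [-1.505, 0.534, -0.602]
force: [-1.7, 0.9, 2.5]
width: 0.011
```

drive_tool(deltas=[[0, 0, 0, 0, -7], [0, 0, 0, 0, -7], [0, 0, 0, 0, -7], [0, 0, 0, 0, -5], [0, 0, 0, 0, 0]])

```text
time_s: 9.12
tool_pos: [0.5938, -0.0407, 0.0456]
tcp_rot: [-1.383, 0.901, -0.962]
force: [-0.8, 0.1, 2.4]
width: 0.0114
```

```bash
python3 st.py
```

```text
9.12 [ 0.5938 -0.0407  0.0456] yaw -68.5 tilt z of x,z: [0.042 0.005] F [-0.8  0.1  2.4] T [ 0.22  0.14 -0.06] w 0.0114
```

drive_tool(deltas=[[0, 0, 0, 0, -6], [0, 0, 0, 0, -5], [0, 0, 0, 0, -2], [0, 0, 0, 0, 0], [0, 0, 0, 0, 0]])

```text
time_s: 9.53
tool_pos: [0.5934, -0.04, 0.0456]
tcp_rot: [-1.301, 1.072, -1.128]
force: [-1.5, 0.9, 1.5]
width: 0.0111
```

```bash
python3 st.py
```

```text
9.53 [ 0.5934 -0.04    0.0456] yaw -81.3 tilt z of x,z: [0.04  0.004] F [-1.5  0.9  1.5] T [ 0.2   0.12 -0.05] w 0.0111
```

drive_tool(deltas=[[0.4, 0, 0, 0, 0], [0.4, 0, 0, 0, 0], [0.4, 0, 0, 0, 0], [0.4, 0, 0, 0.01, 0], [0.4, 0, 0, 0.02, 0]])

```text
time_s: 9.95
tool_pos: [0.5909, -0.0396, 0.0733]
tcp_rot: [-1.307, 1.071, -1.119]
force: [-0.8, -0.2, -0.1]
width: 0.0344
```

drive_tool(deltas=[[0.4, 0, 0, 0.035, 0], [0.4, 0, 0, 0.035, 0], [0.4, -0.005, -0.005, 0.02, 0], [0.4, -0.005, -0.005, 0, 0], [0.4, 0, 0, 0, 0]])

```text
time_s: 10.37
tool_pos: [0.5811, -0.0514, 0.1724]
tcp_rot: [-1.306, 1.068, -1.121]
force: [-0.5, -0.6, -0.3]
width: 0.0342
```

```bash
python3 st.py; python3 - <<'E'
from h import *
w=bot.camera("wrist"); save(w,"w5.png",(140,60,420,270),2.8)
for t in("shackle_crown","red_mark","lock"): print(t,[(np.round(f["centre"]),round(f["score"],2)) for f in bot.find_in(w,t)][:2])
E
```

```text
10.37 [ 0.5811 -0.0514  0.1724] yaw -80.8 tilt z of x,z: [0.04  0.002] F [-0.5 -0.6 -0.3] T [0.05 0.02 0.04] w 0.0342
shackle_crown [(array([127., 281.]), 0.91), (array([275., 238.]), 0.67)]
red_mark [(array([146., 295.]), 0.9), (array([260., 176.]), 0.74)]
lock [(array([148., 294.]), 0.68), (array([261., 177.]), 0.55)]
```

View pics/w5.png

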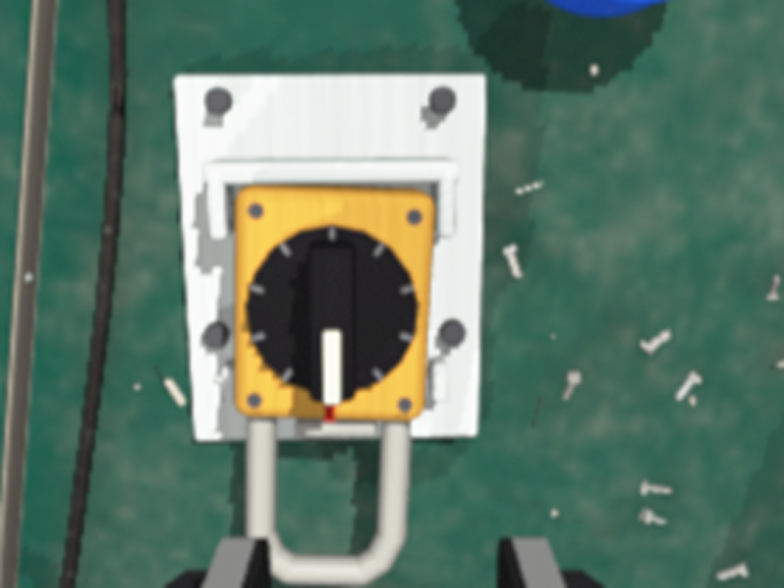

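The stripe at (332,370) points at the red mark (329,412). The crown is at (325,570) and the screws at (256,210), (414,217), (405,405) and (254,400). Next I'll compute their positions.

```bash
python3 - <<'E'
from h import *
w=bot.camera("wrist")
Z=lambda a,z:at_z(w,np.array(a)/2.8+[140,60],z)[:2]
sc=np.array([Z(a,.040) for a in[(256,210),(414,217),(405,405),(254,400)]]);c=sc.mean(0)
d=sc[0]+sc[1]-sc[2]-sc[3];print("c",c,"yaw",np.degrees(np.arctan2(d[1],d[0])),np.linalg.norm(d)/2)
cr=Z((325,570),.025);print("crown",cr,np.linalg.norm(cr-c),np.degrees(np.arctan2(*(c-cr)[::-1])))
print("legs",Z((260,480),.025),Z((396,480),.025),"tongue",Z((340,428),.029))
pl=np.array([Z(a,.006) for a in[(175,75),(486,73),(477,438),(195,440)]]);e=pl[0]+pl[1]-pl[2]-pl[3];print("plate",pl.mean(0),np.degrees(np.arctan2(e[1],e[0])))
print(proj(w,bot.observe()["tool_pos"]))
E
```

```text
c [ 0.59869203 -0.03832068] yaw 6.878858046180627 0.05191914355200532
crown [ 0.51538419 -0.0483751 ] 0.08391238003262823 6.881739474525582
legs [ 0.54167682 -0.0248607 ] [ 0.54768199 -0.06515523] tongue [ 0.56259999 -0.04586482]
plate [ 0.6058718 -0.037504 ] 9.405787144605702
[276.39025761 271.08308379]
```

drive_tool(deltas=[[0.4, -0.013, 0, 0, 6], [0.4, -0.013, 0, 0, 7], [0.4, -0.013, 0, 0, 7], [0.4, -0.013, 0, 0, 7], [0.4, -0.012, 0, 0, 7]])

```text
time_s: 11.03
tool_pos: [0.5157, -0.048, 0.1648]
tcp_rot: [-1.505, 0.598, -0.654]
force: [-0.2, -1.8, -0.3]
width: 0.0342
```

drive_tool(deltas=[[0.4, 0, 0, 0, 7], [0.4, 0, 0, 0, 7], [0.4, 0, 0, 0, 7], [0.4, 0, 0, 0, 7], [0.4, 0, 0, 0, 7]])

```text
time_s: 11.45
tool_pos: [0.5099, -0.0461, 0.1604]
tcp_rot: [-1.585, 0.111, -0.161]
force: [-0.3, 0.1, -0.2]
width: 0.0345
```

drive_tool(deltas=[[0.4, 0, 0, 0, 7], [0.4, 0, 0, 0, 6], [0.4, 0, 0, -0.03, 4], [0.4, 0, 0, -0.03, 0], [0.4, 0, 0, 0, 0]])

```text
time_s: 11.87
tool_pos: [0.5096, -0.0445, 0.0967]
tcp_rot: [-1.58, -0.139, 0.088]
force: [-0.4, 0.7, -0.5]
width: 0.0339
```

```bash
python3 st.py
```

```text
11.87 [ 0.5096 -0.0445  0.0967] yaw 8.3 tilt z of x,z: [ 0.032 -0.015] F [-0.4  0.7 -0.5] T [-0.    0.07 -0.03] w 0.0339
```

drive_tool(deltas=[[0.4, 0.004, -0.003, -0.015, 0], [0.4, 0.003, -0.003, -0.015, 0], [0.4, 0.001, -0.001, -0.008, 0], [0.4, 0, 0, 0, 0], [0.4, 0, 0, 0, 0]])

```text
time_s: 12.28
tool_pos: [0.5168, -0.0517, 0.0571]
tcp_rot: [-1.581, -0.133, 0.091]
force: [-0.1, -0.4, -0.0]
width: 0.0341
```

```bash
python3 st.py; python3 - <<'E'
from h import *
p=bot.camera("wrist");q=bot.camera("side")
a=cv2.resize(p["color"][120:360,140:428],(480,400),interpolation=cv2.INTER_CUBIC)
b=cv2.resize(q["color"][170:240,220:276],(320,400),interpolation=cv2.INTER_CUBIC)
cv2.imwrite("pics/c6.png",np.hstack([a,b])[...,::-1])
print((proj(p,[.516,-.050,.025])-[140,120])*5/3)
E
```

```text
12.28 [ 0.5168 -0.0517  0.0571] yaw 8.2 tilt z of x,z: [ 0.025 -0.015] F [-0.1 -0.4 -0. ] T [-0.02  0.04  0.01] w 0.0341
[221.33488378 196.66656069]
```

View pics/c6.png

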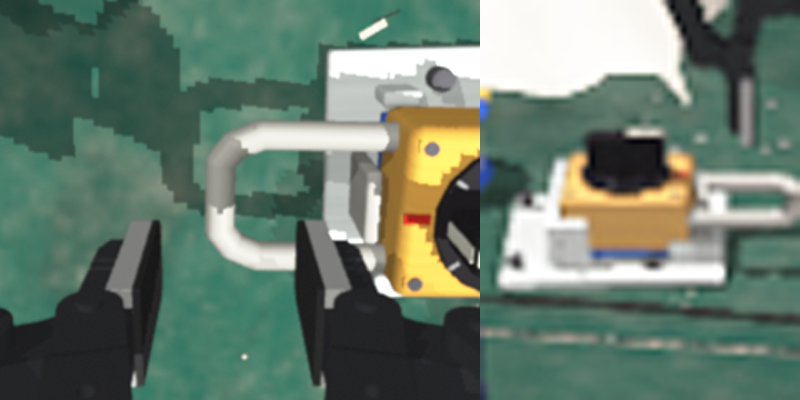

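The crown is at (222,190), where I predicted (221,197), and the jaws straddle it. Blue still shows in the side view, so I'll check the cradle height against the projection.

```bash
python3 - <<'E'
from h import *
from scipy.spatial.transform import Rotation as Ro
q=bot.camera("side");R=Ro.from_euler("z",8.5,degrees=True).as_matrix();c=np.array([.599,-.040,0])
for n,X in {"plate bottom":[.0,.045,0],"plate top":[0,.045,.006],"under10":[0,.027,.010],"under17":[0,.027,.017],"top40":[0,.027,.040],"top47":[0,.027,.047],"bar63":[0,0,.063],"bar70":[0,0,.070]}.items(): print(n,np.round(proj(q,c+R@X),1), "crop",np.round((proj(q,c+R@X)-[220,170])*5.714))
col=int(round(proj(q,c+R@[0,.027,.03])[0]))
for r in range(188,222): print(r,q["color"][r,col],q["color"][r,col-2])
E
```

```text
plate bottom [244.9 220.3] crop [142. 288.]
plate top [244.8 218.5] crop [141. 277.]
under10 [245.2 214.1] crop [144. 252.]
under17 [245. 212.] crop [143. 240.]
top40 [244.6 204.8] crop [141. 199.]
top47 [244.5 202.6] crop [140. 186.]
bar63 [244.9 193.2] crop [142. 133.]
bar70 [244.7 191. ] crop [141. 120.]
188 [ 99 122 109] [ 93 118 105]
189 [ 90 117 104] [ 91 117 104]
190 [ 83 108  97] [ 95 121 107]
191 [ 79 107  95] [ 96 120 105]
192 [109 122 110] [ 83 103  92]
193 [125 120 114] [59 53 58]
194 [33 30 33] [37 35 38]
195 [26 27 28] [26 26 27]
196 [27 26 29] [27 26 27]
197 [28 27 28] [28 27 28]
198 [26 25 27] [27 26 27]
199 [26 25 26] [27 27 27]
200 [25 22 24] [30 27 30]
201 [34 31 34] [49 45 49]
202 [36 34 40] [55 54 59]
203 [55 46 39] [68 55 44]
204 [191 147  87] [195 149  88]
205 [245 196 117] [244 197 117]
206 [183 139  83] [183 141  84]
207 [185 142  85] [184 141  84]
208 [186 142  84] [186 143  85]
209 [185 142  85] [185 142  86]
210 [182 139  83] [182 139  83]
211 [184 142  84] [182 140  82]
212 [183 141  79] [182 140  78]
213 [148 120 118] [147 120 119]
214 [ 78 102 159] [ 80 106 164]
215 [142 145 146] [147 152 157]
216 [233 232 230] [209 208 205]
217 [255 255 255] [255 255 254]
218 [255 255 255] [255 255 255]
219 [168 170 168] [168 170 168]
220 [ 87 110 102] [ 90 113 103]
221 [ 72 118 101] [ 82 121 104]
```

Bar top, body and base rows all match the home height. Next I'll descend onto the crown and grip it.

drive_tool(deltas=[[0.4, 0, 0.001, -0.012, 0], [0.4, 0, 0.001, -0.012, 0], [0.4, 0, 0, -0.01, 0], [0.4, 0, 0, -0.004, 0], [0.4, 0, 0, 0, 0]])

```text
time_s: 12.85
tool_pos: [0.5182, -0.0479, 0.0176]
tcp_rot: [-1.579, -0.138, 0.089]
force: [-0.2, -0.6, 0.1]
width: 0.0344
```

```bash
python3 st.py
```

```text
12.85 [ 0.5182 -0.0479  0.0176] yaw 8.3 tilt z of x,z: [ 0.03  -0.014] F [-0.2 -0.6  0.1] T [0.   0.01 0.02] w 0.0344
```

drive_tool(deltas=[[0.4, -0.001, -0.001, -0.005, 0], [0.1, 0, 0, 0, 0], [0, 0, 0, 0, 0], [0, 0, 0, 0, 0], [0, 0, 0, 0, 0]])

```text
time_s: 13.27
tool_pos: [0.5156, -0.0503, 0.0112]
tcp_rot: [-1.58, -0.134, 0.09]
force: [0.5, -0.3, -0.8]
width: 0.0079
```

drive_tool(deltas=[[0, -0.004, -0.0006, 0, 0], [0, -0.005, -0.0007, 0, 0], [0, -0.005, -0.0007, 0, 0], [0, -0.005, -0.0007, 0, 0], [0, 0, 0, 0, 0]])

```text
time_s: 13.68
tool_pos: [0.4995, -0.0526, 0.0128]
tcp_rot: [-1.581, -0.142, 0.084]
force: [-1.4, -0.3, -1.6]
width: 0.0074
```

```bash
python3 st.py
```

```text
13.68 [ 0.4995 -0.0526  0.0128] yaw 8.3 tilt z of x,z: [ 0.036 -0.016] F [-1.4 -0.3 -1.6] T [-0.11  0.23 -0.06] w 0.0074
```

drive_tool(deltas=[[0, -0.004, -0.0006, 0, 0], [0, -0.004, -0.0006, 0, 0], [0, -0.003, -0.0004, 0, 0], [0, -0.003, -0.0004, 0, 0], [0, 0, 0, 0, 0]])

```text
time_s: 14.1
tool_pos: [0.4941, -0.0536, 0.0154]
tcp_rot: [-1.583, -0.159, 0.071]
force: [-0.5, -0.0, -1.3]
width: 0.0082
```

```bash
python3 st.py
```

```text
14.1 [ 0.4941 -0.0536  0.0154] yaw 8.4 tilt z of x,z: [ 0.054 -0.02 ] F [-0.5 -0.  -1.3] T [-0.15  0.12 -0.08] w 0.0082
```

drive_tool(deltas=[[0, -0.004, -0.0006, -0.001, 0], [0, -0.004, -0.0006, -0.001, 0], [0, -0.004, -0.0006, -0.001, 0], [0, -0.004, -0.0006, 0, 0], [0, -0.004, -0.0006, 0, 0]])

```text
time_s: 14.52
tool_pos: [0.4944, -0.0545, 0.0179]
tcp_rot: [-1.588, -0.192, 0.045]
force: [13.9, 1.0, -7.6]
width: 0.0076
```

```bash
python3 st.py
```

```text
14.52 [ 0.4944 -0.0545  0.0179] yaw 8.7 tilt z of x,z: [ 0.091 -0.029] F [13.9  1.  -7.6] T [ 0.43 -2.68  0.05] w 0.0076
```

drive_tool(deltas=[[0, 0, 0, 0, 0], [0.4, 0, 0, 0, 0], [0.4, 0, 0, 0, 0], [0.4, 0, 0, 0, 0], [0.4, 0, 0, 0.02, 0]])

```text
time_s: 14.93
tool_pos: [0.4886, -0.0544, 0.0355]
tcp_rot: [-1.586, -0.184, 0.053]
force: [-0.6, -0.3, -0.6]
width: 0.0344
```

drive_tool(deltas=[[0.4, 0, 0, 0.035, 0], [0.4, 0, 0, 0.035, 0], [0.4, 0.01, 0, 0.035, -4], [0.4, 0.02, 0.004, 0.03, -7], [0.4, 0.02, 0.004, 0, -7]])

```text
time_s: 15.35
tool_pos: [0.5278, -0.0503, 0.1745]
tcp_rot: [-1.592, 0.091, -0.189]
force: [0.7, -1.1, -0.3]
width: 0.0341
```

```bash
python3 st.py; python3 - <<'E'
from h import *
w=bot.camera("wrist"); q=bot.camera("side")
a=cv2.resize(w["color"][40:280,140:428],(480,400),interpolation=cv2.INTER_CUBIC)
b=cv2.resize(q["color"][170:240,220:276],(320,400),interpolation=cv2.INTER_CUBIC)
cv2.imwrite("pics/c7.png",np.hstack([a,b])[...,::-1])
E
```

```text
15.35 [ 0.5278 -0.0503  0.1745] yaw -10.1 tilt z of x,z: [ 0.064 -0.021] F [ 0.7 -1.1 -0.3] T [ 0.01 -0.02  0.03] w 0.0341
```

View pics/c7.png

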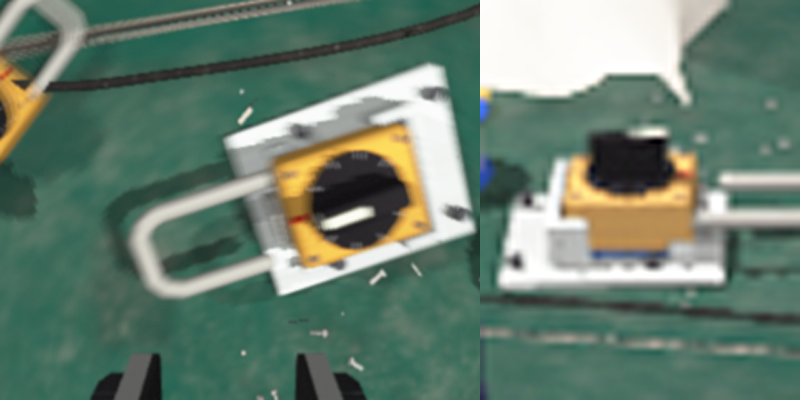

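The shackle is out, with the crown at (145,255) and clearly longer legs, and the stripe still points at the mark. Next I'll rotate to grip the body.

drive_tool(deltas=[[0.95, 0.012, 0.001, 0, -7], [0.95, 0.012, 0.001, 0, -7], [0.95, 0.012, 0, 0, -7], [0.95, 0.012, 0, 0, -7], [0.95, 0.012, 0, 0, -7]])

```text
time_s: 15.87
tool_pos: [0.5798, -0.0476, 0.166]
tcp_rot: [-1.525, 0.598, -0.652]
force: [0.2, -0.3, -0.1]
width: 0.0811
```

drive_tool(deltas=[[0.95, 0, 0, 0, -7], [0.95, 0, 0, 0, -7], [0.95, 0, 0, 0, -7], [0.95, 0, 0, 0, -7], [0.95, 0, 0, 0, -7]])

```text
time_s: 16.28
tool_pos: [0.5727, -0.0493, 0.1595]
tcp_rot: [-1.34, 1.103, -1.111]
force: [-0.7, -0.3, -0.2]
width: 0.0811
```

drive_tool(deltas=[[0.95, 0, 0, 0, -4], [0.95, 0, 0, 0, 0], [0.95, 0, 0, 0, 0], [0.95, 0, 0, 0, 0], [0.95, 0, 0, 0, 0]])

```text
time_s: 16.7
tool_pos: [0.5654, -0.0512, 0.1544]
tcp_rot: [-1.318, 1.169, -1.157]
force: [-1.2, 0.8, 0.1]
width: 0.0811
```

```bash
python3 st.py; python3 - <<'E'
from h import *
w=bot.camera("wrist"); save(w,"w8.png",(140,60,420,270),2.8)
E
```

```text
16.7 [ 0.5654 -0.0512  0.1544] yaw -85.4 tilt z of x,z: [ 0.042 -0.056] F [-1.2  0.8  0.1] T [-0.   -0.05 -0.02] w 0.0811
```

View pics/w8.png

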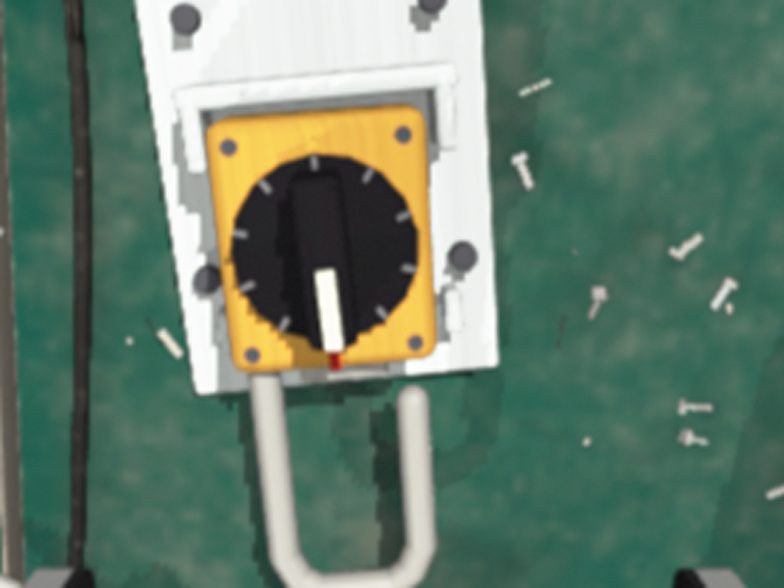

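One shackle leg is free of the body, the stripe at (330,315) points at the mark (334,361), and the screws are at (228,147), (403,134), (415,342) and (252,355).

```bash
python3 - <<'E'
from h import *
w=bot.camera("wrist")
Z=lambda a,z:at_z(w,np.array(a)/2.8+[140,60],z)[:2]
sc=np.array([Z(a,.040) for a in[(228,147),(403,134),(415,342),(252,355)]]);c=sc.mean(0)
d=sc[0]+sc[1]-sc[2]-sc[3];print("c",c,"yaw",np.degrees(np.arctan2(d[1],d[0])),np.linalg.norm(d)/2)
cr=Z((345,580),.025);print("crown",cr,np.linalg.norm(cr-c))
print("plate hole-based y",Z((205,280),.006),Z((463,256),.006))
a,b=Z((324,270),.063),Z((333,350),.063);e=a-b;print("bar",np.degrees(np.arctan2(e[1],e[0])))
E
python3 st.py
```

```text
c [ 0.59651415 -0.03913364] yaw 8.410299354284879 0.05218042977737099
crown [ 0.49551173 -0.05108742] 0.10170733435758872
plate hole-based y [ 0.57864566 -0.00574656] [ 0.59075307 -0.07847478]
bar 9.819549050838539
16.8 [ 0.5657 -0.0511  0.1547] yaw -85.5 tilt z of x,z: [ 0.042 -0.056] F [ 0.5 -0.6  0.2] T [ 0.04 -0.08 -0.03] w 0.0812
```

drive_tool(deltas=[[0.95, 0.012, 0.004, 0, 2], [0.95, 0.012, 0.004, -0.01, 2], [0.95, 0.006, 0.002, -0.025, 0], [0.95, 0.001, 0.001, -0.025, 0], [0.95, 0.001, 0, 0, 0]])

```text
time_s: 17.22
tool_pos: [0.6003, -0.0392, 0.095]
tcp_rot: [-1.345, 1.106, -1.102]
force: [-0.1, 0.5, -0.8]
width: 0.081
```

```bash
python3 st.py
```

```text
17.22 [ 0.6003 -0.0392  0.095 ] yaw -81.0 tilt z of x,z: [ 0.039 -0.05 ] F [-0.1  0.5 -0.8] T [0.1  0.05 0.  ] w 0.081
```

drive_tool(deltas=[[0.95, -0.002, -0.002, -0.02, 0], [0.95, 0, 0, -0.02, 0], [0.95, 0, 0, -0.015, 0], [0.95, 0, 0, -0.005, 0], [0.95, 0, 0, 0, 0]])

```text
time_s: 17.63
tool_pos: [0.6004, -0.0419, 0.0366]
tcp_rot: [-1.343, 1.101, -1.101]
force: [-0.1, 0.1, 0.5]
width: 0.081
```

```bash
python3 st.py
```

```text
17.63 [ 0.6004 -0.0419  0.0366] yaw -80.9 tilt z of x,z: [ 0.039 -0.046] F [-0.1  0.1  0.5] T [ 0.04 -0.04  0.02] w 0.081
```

drive_tool(deltas=[[0.95, -0.002, 0.001, -0.01, 0], [0.95, -0.001, 0, -0.008, 0], [0.95, 0, 0, -0.004, 0], [0.95, 0, 0, -0.002, 0], [0.95, 0, 0, 0, 0]])

```text
time_s: 18.05
tool_pos: [0.5989, -0.041, 0.0135]
tcp_rot: [-1.341, 1.098, -1.103]
force: [-0.5, -0.4, -0.6]
width: 0.0811
```

```bash
python3 st.py
```

```text
18.05 [ 0.5989 -0.041   0.0135] yaw -80.8 tilt z of x,z: [ 0.04  -0.042] F [-0.5 -0.4 -0.6] T [ 0.03 -0.01 -0.02] w 0.0811
```

drive_tool(deltas=[[0.95, -0.001, 0, -0.004, 0], [0.8, 0, 0, -0.002, 0], [0.7, 0, 0, 0, 0], [0.65, 0, 0, 0, 0], [0.6, 0, 0, 0, 0]], grip_force=60)

```text
time_s: 18.47
tool_pos: [0.5986, -0.0406, 0.0082]
tcp_rot: [-1.339, 1.098, -1.103]
force: [-0.7, 0.8, 2.3]
width: 0.0533
```

drive_tool(deltas=[[0.5, 0, 0, 0, 0], [0.5, 0, 0, 0, 0], [0.5, 0, 0, 0, 0], [0.5, 0, 0, 0, 0], [0.5, 0, 0, 0, 0]])

```text
time_s: 18.88
tool_pos: [0.5986, -0.0406, 0.0083]
tcp_rot: [-1.339, 1.097, -1.103]
force: [-0.9, 0.8, -0.6]
width: 0.0534
```

```bash
python3 st.py
```

```text
18.88 [ 0.5986 -0.0406  0.0083] yaw -80.8 tilt z of x,z: [ 0.039 -0.041] F [-0.9  0.8 -0.6] T [ 0.13  0.01 -0.01] w 0.0534
```

drive_tool(deltas=[[0.45, 0, 0, 0.005, 0], [0.45, 0, 0, 0.008, 0], [0.45, 0, 0, 0.008, 0], [0.45, 0, 0, 0.008, 0], [0.45, 0, 0, 0.008, 0]])

```text
time_s: 19.3
tool_pos: [0.597, -0.0402, 0.0463]
tcp_rot: [-1.342, 1.1, -1.101]
force: [-0.4, -0.1, -2.9]
width: 0.0533
```

```bash
python3 st.py
```

```text
19.3 [ 0.597  -0.0402  0.0463] yaw -80.8 tilt z of x,z: [ 0.039 -0.045] F [-0.4 -0.1 -2.9] T [ 0.09 -0.15 -0.02] w 0.0533
```

drive_tool(deltas=[[0.45, 0, 0, 0.02, 0], [0.45, 0, 0, 0.025, 0], [0.45, 0, 0, 0.025, 0], [0.45, 0, 0, 0.025, 0], [0.45, 0, 0, 0.02, 0]])

```text
time_s: 19.72
tool_pos: [0.5931, -0.0405, 0.1667]
tcp_rot: [-1.345, 1.106, -1.099]
force: [0.7, 0.5, -3.8]
width: 0.0532
```

drive_tool(deltas=[[0.45, 0, 0, 0.015, 0], [0.45, 0, 0, 0.01, 0], [0.45, 0, 0, 0.005, 0], [0.45, 0, 0, 0, 0], [0.45, 0, 0, 0, 0]])

```text
time_s: 20.13
tool_pos: [0.5937, -0.0419, 0.2048]
tcp_rot: [-1.338, 1.103, -1.104]
force: [-0.5, -0.0, -4.0]
width: 0.0532
```

```bash
python3 st.py;  python3 - <<'E'
from h import *
w=bot.camera("wrist"); q=bot.camera("side")
a=cv2.resize(w["color"][60:360,140:428],(480,500),interpolation=cv2.INTER_CUBIC)
b=cv2.resize(q["color"][110:235,205:285],(320,500),interpolation=cv2.INTER_CUBIC)
cv2.imwrite("pics/c9.png",np.hstack([a,b])[...,::-1])
E
```

```text
20.13 [ 0.5937 -0.0419  0.2048] yaw -81.1 tilt z of x,z: [ 0.037 -0.043] F [-0.5 -0.  -4. ] T [ 0.15 -0.09 -0.01] w 0.0532
```

View pics/c9.png

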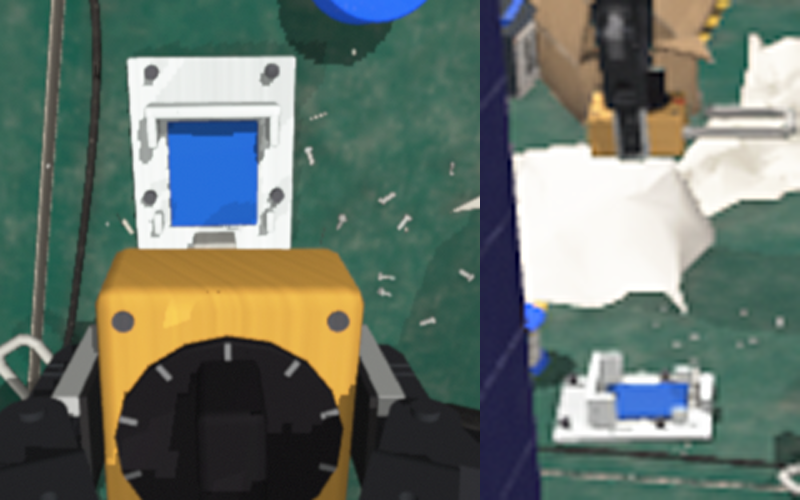

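The lock is held level with its shackle open, and the cradle is left down in the holder. I'll let it settle, check, and hand in.

drive_tool(deltas=[[0.45, 0, 0, 0, 0], [0.45, 0, 0, 0, 0], [0.45, 0, 0, 0, 0], [0.45, 0, 0, 0, 0], [0.45, 0, 0, 0, 0]])

```text
time_s: 20.65
tool_pos: [0.5917, -0.0415, 0.2009]
tcp_rot: [-1.343, 1.108, -1.101]
force: [0.8, 0.4, -4.0]
width: 0.0529
```

```bash
python3 st.py; python3 - <<'E'
from h import *
print(np.abs(bot.observe()["joint_vel"]).max()); print(bot.hand_in())
E
python3 st.py
```

```text
20.65 [ 0.5917 -0.0415  0.2009] yaw -81.1 tilt z of x,z: [ 0.037 -0.05 ] F [ 0.8  0.4 -4. ] T [ 0.09 -0.1   0.  ] w 0.0529
0.006738247746057449
the job is handed in; nothing more can be done
None
the job is handed in; nothing more can be done
```

The job is done and handed in at about 20.7 s. I pressed the larger lock (the one in the holder) home, turned its dial three clicks clockwise (−108°) to the red mark, and pulled the shackle out. I then lifted the lock by its long sides to about 20 cm and held it there.

**What my last checks showed**
- **Cradle:** the side and wrist views matched the pressed-home height to within about 1 mm, and the empty blue plate was still down after the lift.
- **Dial:** the stripe measured about 1° off the mark just before I gripped the body. I could not see it again once the lock was lifted.
- **Shackle:** the pull stopped at about 14 N with the crown roughly 102–104 mm from the lock's middle. It was 84 mm when shut, so that is about 20 mm of travel. It was still open in the final picture.
- **Hold:** grip was set to 60 N, with about 4 N of weight carried and the joints nearly still (under 0.01 rad/s).

**What was less clean**
- **Press force:** it peaked at about 75 N, more than intended but below the 120 N wrist limit.
- **Tool tilt:** the tool had drifted 2–3° from vertical by the end, so the lock could be off level by about that much.
- **Drift before hand-in:** the arm sagged about 4 mm during the last settling move.
- **Bystanders:** I did not check the things around the lock one by one at the end. The force readings showed no unexpected contact.

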